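# Lift the tool tray out of the nail studio's sterilizer and hold it level

### The arm

A 7-joint arm with a two-finger parallel gripper is mounted at the origin on the work surface. World frame = base frame: x ahead of the robot, y to its left, z up, the work surface at z = 0. Lengths are in mm, angles in rad, forces in N, time in s.
With the tool pointing down it reaches from about 400 to 850 mm from the base axis. Payload 6.9 kg.
Tool frame: the origin (TCP) lies on the centre line of the jaws, within the pads' length; the fingertips stand 14 mm ahead of it and the grasp point (between the pads) lies 5 mm behind it (ctrl.tip_extent is the distance from the TCP to the fingertips, in mm); z points along the fingers, y is the line along which they close (so a half turn about z gives the same grasp; the last joint's range is limited). The gripper opens to 85 mm and grips with 20 to 120 N. Pads are 22 mm wide; open, the fingers measure 114 mm over their backs; the gripper's body (76 mm by 85 mm) begins 54 mm behind the grasp point. The pads swing forward as they close: fully open they stand 13 mm farther back than shut.
Start: joints at [1.278, 0.507, -0.238, 1.5, 0.126, 1.149, -0.155], TCP at [242.666, -575.956, 245.275] pointing down, gripper open.
Joint ranges: [-3.08, 3.08], [-0.24, 2.05], [-1.43, 1.35], [0, 2.5], [-1.52, 4.66], [0.17, 1.96], [-2.89, 2.89]. Speed limits (rad/s): [2.39, 2.39, 3.14, 3.14, 3.14, 3.14, 3.14].

### API

Orientations are given as a unit quaternion [x, y, z, w].
In Python, from bench import telemetry, cams, ctrl gives the robot as it stands. The module is installed in compiled form; this text tells all that it offers.
- The arm moves only by the shell command python3 -m handwheel 'ROWS'. ROWS is JSON, a list of rows, each a list of 3 entries, a list of its own where there are three numbers: the turn, a rotation vector about the tool's x, y, z in degrees, then the shift along the tool's x, y, z in m, then the opening, from -1 (shut) to 1 (fully open). In form: [[[wx, wy, wz], [tx, ty, tz], gripper], ...]. A call has 1 to 8 rows; each row shifts and turns the commanded pose from where the row before left it, along the tool's axes as they then stand; what a row does not reach is not made up. A row lasts 1/8 s, in which the tool goes at most 62.5 mm and 10.7 degrees, less where a joint would pass 70% of its speed; a pose out of reach is approached as far as the arm can. A call with a gripper value outside its range is refused whole. The fingers move at their own pace and stop on an object; the grip force is fixed at half the most. Time passes only in rows, so rows that do not move let the fingers close. It gives the time, the measured TCP pose, the force, the opening and the grip force at its end, in the units of the state.
- telemetry.get_obs(): the state, without advancing time (a new reading comes with each control period).
- cams.camera(name): name is "scene" or "side" or "wrist"; returns a dict with "img" (400x640x3 uint8, blue, green, red), "K" (3x3 intrinsics, pixels), "R" (3x3) and "t" (3): a world point X has camera coordinates R X + t. Camera axes: x right, y down, z forward; pixel columns grow to the right and rows downward; lengths in mm; the calibration is good to about 2 mm. A picture is of the moment at which its call begins. There is no depth.
- ctrl.hand_in(): hands the job in; it is judged then, once.
The state is a dict: "t": time; "q": joint angles; "qd": joint speeds; "joint_efforts": joint torques, N m; "tcp_pos": TCP position; "ee_rot": TCP orientation; "force": force on the tool from outside, world axes, zero at the start; "moment": the same for the moment, N m; "finger_gap": finger opening in mm; "grasp_force": force on a finger pad.
Only numpy, scipy, OpenCV 4.12 (cv2) and the standard library are available. Lean on these libraries where they do the work, as an engineer would, in place of code of your own. Each camera call takes 0.05 s, during which the arm holds its last target. There are 200 camera calls.

### The job

The dry-heat tool sterilizer has finished: swing its lid open, right back to its stop, by the black handle in front, and only then lift the steel tray of manicure tools straight out by the black grip of its bail. Hold the tray level and still above the open chamber, its underside at least 5 cm above the sterilizer's rim, for three seconds so that the manicurist can choose a tool from it, and finish while still holding it there: do not put it down or let go. Keep the tray level all the way with every tool lying in it, leave the lid open, and do not disturb the other things on the table.

Things in the scene. Friction and masses are not known exactly. Their poses are not given: they have to be found in the camera images.
- sterilizer: Dry-heat tool sterilizer, white box fixed to the table: 140 mm deep (x), 240 wide (y), 105 high to the rim, lid not counted. Origin: centre of its underside, on the table; +x points to the back (hinge side), -x to the front with the grey control panel. Open-topped steel chamber 110 mm (x) by 210 (y) in 15 mm walls. Place and yaw vary.
- lid (a joint): Angle of the sterilizer's lid about its hinge at the back, along the sterilizer's y: 0 closed, grows as the front edge rises, 1.57 upright, 1.85 at its stop, leaning back. Starts between 0 and 0.2 (ajar). The hinge is stiff: the lid stays where it is left; moving it takes about 4 N at the handle. The lid is a hollow hood 140 by 240 mm, 30 mm thick.
- lid_hinge (a point): Point on the lid's hinge axis in mid-width, on the sterilizer: 70 mm behind its centre (+x) and 105 mm above the table.
- lid_handle (a point): Grip point of the lid's handle: black solid lug in the middle of the lid's front edge, 36 mm wide (sterilizer's y), 14 thick, 38 long; the point is at mid-width and mid-thickness, 24 mm out from the lid's front face, lid closed 164 mm before the hinge axis and 14 above it. Pinched by its two sides (fingers closing along y) it turns between the fingers as the lid swings.
- tray: Perforated steel tray, 96 mm (x) by 184 (y), walls 28 high, floor 4 thick, about 0.26 kg; origin: centre of its underside, z up. Starts on the chamber floor with nearly the sterilizer's axes, some mm of room all round. A bail of 6 mm wire rises from the middle of its two long walls and spans it along x, 75 mm high.
- tray_grip (a point): Centre of the black rubber grip on the tray's bail: bar 62 mm long (tray's x), 14 wide (y), 14 high, centred 68 mm above the tray's underside, over its middle; 108 mm above the table at the start, 3 mm above the sterilizer's rim. Below it is free space down to the tools (under 15 mm high).
- nipper: Cuticle nipper, steel, 107 mm long by 31 mm, 10 mm high, loose in the tray, lengthwise. Origin: centre of its underside.
- pusher: Cuticle pusher, 126 mm long, 9 mm wide and 6 mm high, blue handle, loose in the tray, lengthwise. Origin: centre of its underside.
- clipper: Nail clipper, steel, 70 by 14 mm, 13 mm high, loose in the tray, lengthwise. Origin: centre of its underside.
- polish_red: Bystander: nail polish bottle, red, black cap, 28 mm across, 78 mm high; origin under its centre. The three bottles stand in a row, their order varying, about 180 mm from the sterilizer's centre on its left (+y).
- polish_amber: Bystander: nail polish bottle, amber, black cap, 28 mm across, 78 mm high; origin under its centre.
- polish_blue: Bystander: nail polish bottle, blue, black cap, 28 mm across, 78 mm high; origin under its centre.
- canister: Bystander: clear cotton-pad canister with a steel lid, 92 mm across, 84 mm high; origin under its centre.
- cream_jar: Bystander: cream jar, grey with white lid, 58 mm across, 44 mm high, about 180 mm from the sterilizer's centre on its right (-y); origin under its centre.
- drink_cup: Bystander: clear take-away cup with domed lid and yellow straw, 86 mm across, 152 mm high (straw to 210 mm); origin under its centre.
- chamber_floor (a point): Centre of the chamber floor, on which the tray stands at the start: on the sterilizer's vertical axis, 40 mm above the table.

How it is judged (in metres and radians):
On the way, in this order (a step that is already met when the one before it is completed fails the run):
1. the lid is opened past upright while the tray still stands in the chamber (value of joint lid above 1.6 rad and distance between tray and chamber_floor below 0.02 m), for 0.2 s.
2. the tray is held level and still above the open chamber, carried by the gripper alone, for two seconds (value of joint lid above 1.6 rad and z of tray in the frame of sterilizer above 0.15 m and horizontal distance between tray and sterilizer below 0.07 m and angle between tray's own z axis and vertical below 0.1 rad and linear speed of tray below 0.02 m/s and angular speed of tray below 0.15 rad/s and contact force between tray and the fingers above 1 N and contact force between tray and sterilizer below 0.2 N and x of nipper in the frame of tray between -0.05 and 0.05 m and y of nipper in the frame of tray between -0.09 and 0.09 m and z of nipper in the frame of tray between -0.004 and 0.03 m and x of pusher in the frame of tray between -0.05 and 0.05 m and y of pusher in the frame of tray between -0.09 and 0.09 m and z of pusher in the frame of tray between -0.004 and 0.03 m and x of clipper in the frame of tray between -0.05 and 0.05 m and y of clipper in the frame of tray between -0.09 and 0.09 m and z of clipper in the frame of tray between -0.004 and 0.03 m), for 2 s.
At the end, for the whole second after the job is handed in: Lid past 1.6 rad; tray underside over 45 mm above the rim, within 70 mm of the sterilizer's centre from above, tilt under 0.10 rad, slower than 0.02 m/s and 0.15 rad/s, gripped by the fingers, touching no part of the sterilizer; all three tools in it (all of step 2); the arm keeps its last pose, push and grip.
It fails at once if a bystander is moved by more than 20 mm or tipped (distance of any of polish_red, polish_amber, polish_blue, canister, cream_jar, drink_cup from where it was at the start of the episode above 0.02 m or angle between any of polish_red, polish_amber, polish_blue, canister, cream_jar, drink_cup's own z axis and vertical above 0.3 rad).
It fails at once if the tray is tipped by more than 0.30 rad (angle between tray's own z axis and vertical above 0.3 rad).
It also fails if it takes over 59 s, if anything falls off the work surface, if the arm or the gripper's body presses on something with over 40 N, if the wrist force passes 120 N, or if a joint passes its speed limit or range.

## Working session

There is one attempt and no reset: what is moved stays moved. The work goes in short steps, Python scripts to look and compute and a shell command to move; the robot and the scene stay as the last step left them, time stands still between calls to the robot, and variables do not carry over. Pictures are saved under pics/ and viewed, at most 10 in all, crops included, and the job is handed in when it is done.

```bash
mkdir -p pics; python3 - <<'E'
from bench import telemetry,cams,ctrl
import cv2,pickle
o=telemetry.get_obs();print(o['t'],o['tcp_pos'],o['ee_rot'],o['finger_gap'],ctrl.tip_extent)
d={}
for n in("scene","side"):
    c=cams.camera(n);d[n]=c;cv2.imwrite(f'pics/{n}0.png',c['img']);print(n,c['K'],c['R'],c['t'])
pickle.dump(d,open('c0.pkl','wb'))
E
```

```text
0.0 [ 242.41249302 -575.5458377   244.41764212] [ 9.80183943e-01  1.98087408e-01 -2.06400305e-04 -8.80066874e-04] 85.0751546705086 14.0
scene [[419.72278805   0.         317.29314805]
 [  0.         419.72278805 194.94821763]
 [  0.           0.           1.        ]] [[ 0.72380317  0.68999603  0.00380195]
 [ 0.52671311 -0.54894381 -0.64902542]
 [-0.44573791  0.47176919 -0.76075722]] [-396.98975263 -242.76984658 1650.06257332]
side [[435.61219175   0.         320.94006981]
 [  0.         435.61219175 203.13226988]
 [  0.           0.           1.        ]] [[-0.72701845 -0.6864569  -0.0148695 ]
 [-0.355062    0.39440145 -0.84757211]
 [ 0.58768627 -0.61092096 -0.53047189]] [393.38721165 281.45958856 802.34504257]
```

View pics/scene0.png

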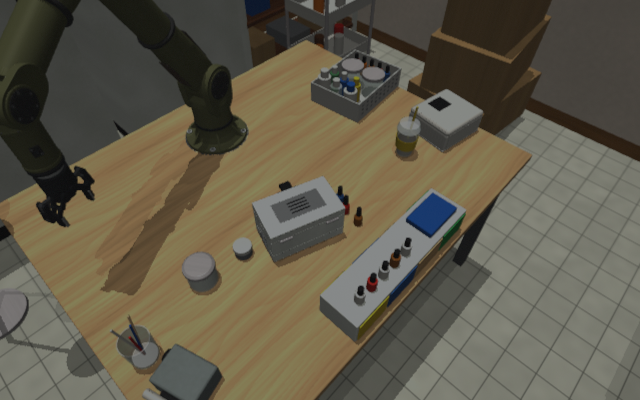

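View pics/side0.png

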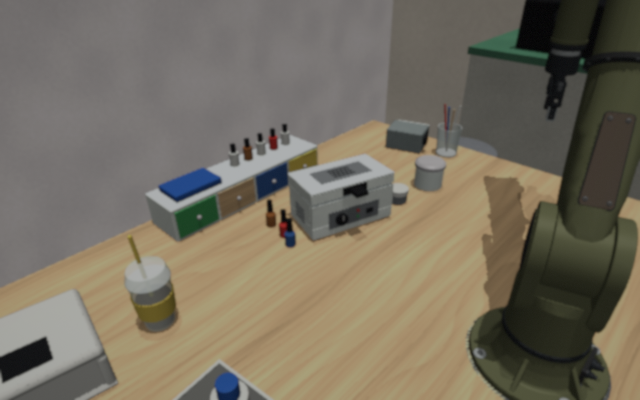

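The scene view shows the sterilizer around (300,217), with its handle at (286,187). In the side view the handle is at (356,190) and the panel faces the robot. I'll enlarge both views to pick points.

```bash
python3 - <<'E'
import cv2,pickle,numpy as np
d=pickle.load(open('c0.pkl','rb'))
a=d['scene']['img'][165:275,230:380];b=d['side']['img'][145:255,255:415]
f=lambda i:cv2.resize(i,(800,int(i.shape[0]*800/i.shape[1])),interpolation=cv2.INTER_CUBIC)
cv2.imwrite('pics/a.png',cv2.convertScaleAbs(f(a),alpha=1.5));cv2.imwrite('pics/b.png',cv2.convertScaleAbs(f(b),alpha=1.5))
E
```

```text
(no output)
```

View pics/a.png

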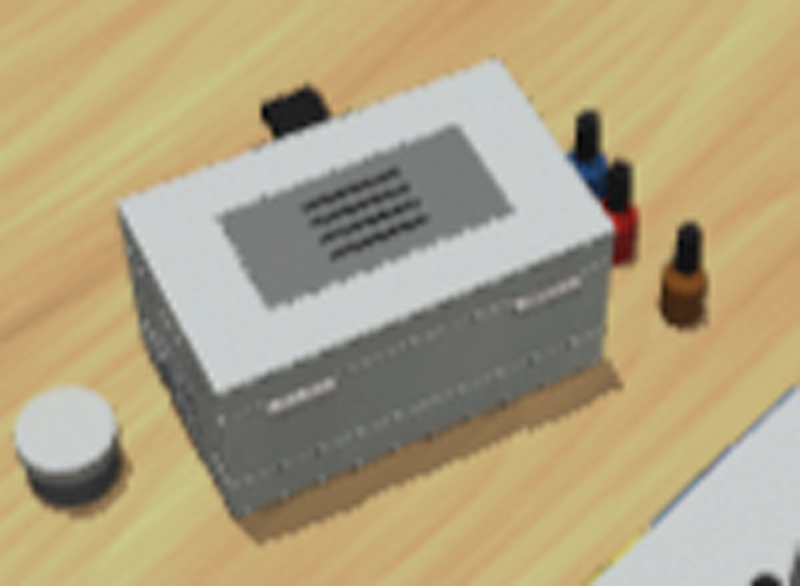

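View pics/b.png

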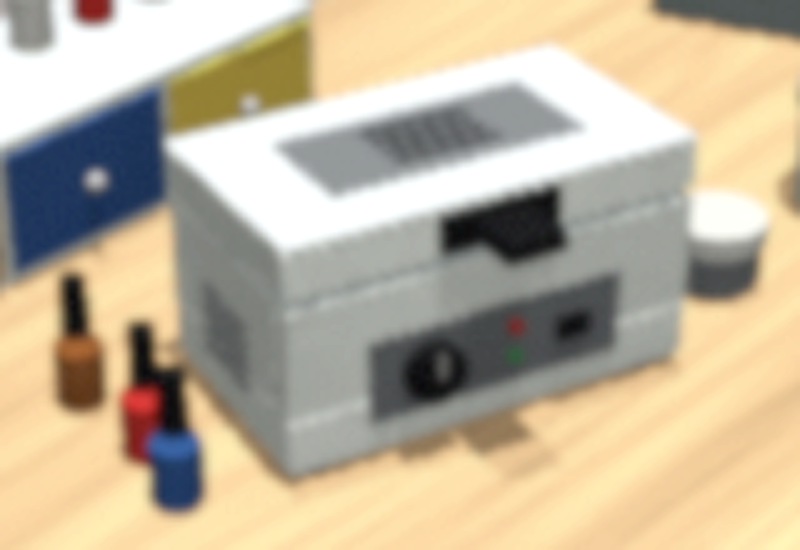

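```bash
cat > geo.py <<'E'
import numpy as np
from scipy.spatial.transform import Rotation as Ro
def proj(c,X):
    p=np.atleast_2d(X)@np.array(c['R']).T+np.array(c['t']);p=p@np.array(c['K']).T;return p[:,:2]/p[:,2:]
def lid(p,l): # lid-frame point relative to hinge (x fwd negative, z)
    x,y,z=p;return [70+x*np.cos(l)+z*np.sin(l),y,105-x*np.sin(l)+z*np.cos(l)]
def world(v,P): 
    return np.array(P)@Ro.from_euler('z',v[2]).as_matrix().T+[v[0],v[1],0]
E
python3 - <<'E'
import pickle,numpy as np
from scipy.optimize import least_squares
from geo import *
d=pickle.load(open('c0.pkl','rb'))
A=[((-140,-120,30),122,203),((-140,120,30),495,60),((0,-120,30),218,392),((0,120,30),612,230)]
Ab=[((70,-120,0),238,515),((70,120,0),600,360)]
B=[((-140,120,30),283,255),((-140,-120,30),692,130),((0,120,30),168,148),((0,-120,30),553,45),((-140,120,0),287,312)]
Bb=[((-70,120,0),290,478),((-70,-120,0),675,358)]
def res(v):
    r=[]
    for c,L,M,s,o in(('scene',A,Ab,150/800,(230,165)),('side',B,Bb,.2,(255,145))):
        P=[lid(p[0],v[3]) for p in L]+[p[0] for p in M]
        uv=np.array([p[1:] for p in L+M])*s+o
        r.append((proj(d[c],world(v,P))-uv))
    return np.vstack(r).ravel()
s=least_squares(res,[600,-150,0,.05],x_scale=[100,100,1,.1],loss='soft_l1');v=s.x
print(v,np.round(res(v).reshape(-1,2),1))
print('handle',world(v,[lid((-164,0,14),v[3])]),'hinge',world(v,[[70,0,105]]),'grip',world(v,[[0,0,108]]))
h=world(v,[lid((-164,0,14),v[3])])
print(((proj(d['scene'],h)-(230,165))*5.333),(proj(d['side'],h)-(255,145))*5)
np.save('v.npy',v)
E
```

```text
[ 5.71338726e+02 -1.07900925e+02 -3.19417115e-01  1.66518204e-02] [[-1.8  0.1]
 [-0.5 -0.8]
 [-0.5 -0.3]
 [ 0.2 -1.5]
 [-0.7  2. ]
 [ 0.1  0.5]
 [-0.2  0.1]
 [ 0.5  1.2]
 [-1.7 -1.8]
 [-1.5 -1.2]
 [-0.6 -0.6]
 [-0.1  1.9]
 [ 0.3 -0.1]]
handle [[482.3362869  -78.46402426 121.7288314 ]] hinge [[ 637.79802934 -129.88185033  105.        ]] grip [[ 571.33872643 -107.90092548  108.        ]]
[[291.41101267 117.44808109]] [[522.76532741 241.9326798 ]]
```

```bash
python3 -m handwheel '[[[0,0,10.3],[0,0,0],1],[[0,0,10.3],[0,0,0],1],[[0,0,10.3],[0,0,0],1],[[0,0,10.3],[0,0,0],1],[[0,0,0],[0.006,-0.045,0],1],[[0,0,0],[0.006,-0.045,0],1],[[0,0,0],[0.006,-0.045,0],1],[[0,0,0],[0.006,-0.045,0],1]]'
python3 -m handwheel '[[[0,0,0],[0.006,-0.046,0],1],[[0,0,0],[0.006,-0.046,0],1],[[0,0,0],[0.006,-0.046,0],1],[[0,0,0],[0.006,-0.046,0],1],[[0,0,0],[0.006,-0.046,0],1],[[0,0,0],[0.006,-0.046,0],1],[[0,0,0],[0.006,-0.046,0],1],[[0,0,0],[0.006,-0.046,0],1]]'
cat >> geo.py <<'E'
def togo(target,yaw,pitch=0):
    """rotvec (deg, tool axes) and shift (mm, tool axes now) to target TCP pose; yaw of tool x, tool down, pitch about tool y"""
    from bench import telemetry
    o=telemetry.get_obs();R=Ro.from_quat(o['ee_rot'])
    T=Ro.from_euler('z',yaw)*Ro.from_euler('x',np.pi)*Ro.from_euler('y',pitch)
    print('t',round(o['t'],2),'tcp',np.round(o['tcp_pos'],1),'gap',round(o['finger_gap'],1),'F',np.round(o['force'],1),'gf',np.round(o['grasp_force'],1))
    print('turn',np.round((R.inv()*T).as_rotvec(degrees=True),2),'shift_now',np.round(R.inv().apply(np.array(target)-o['tcp_pos']),1),'shift_after_turn',np.round(T.inv().apply(np.array(target)-o['tcp_pos']),1))
E
python3 - <<'E'
from geo import *
from bench import cams
import cv2,pickle
v=np.load('v.npy')
h=world(v,[lid((-164,0,14),v[3])])[0];togo([h[0],h[1],250],v[2])
c=cams.camera('wrist');pickle.dump(c,open('w1.pkl','wb'));cv2.imwrite('pics/w1.png',c['img'])
P=[lid(p,v[3]) for p in((-164,0,14),(-178,18,21),(-178,-18,21),(-140,120,30),(-140,-120,30),(-140,18,21))]
print(np.round(proj(c,world(v,P))))
E
```

```text
t: 1.1
tcp_pos: [322.5, -411.1, 245.0]
ee_rot: [0.987, -0.159, -0.0, -0.0]
force: [0.4, -0.1, -0.1]
finger_gap: 85.4
grasp_force: 0.0
t: 2.1
tcp_pos: [483.9, -77.1, 245.1]
ee_rot: [0.987, -0.16, -0.0, 0.0]
force: [0.9, -0.5, -1.5]
finger_gap: 85.5
grasp_force: 0.0
t 2.1 tcp [483.9 -77.1 245.1] gap 85.5 F [ 0.9 -0.5 -1.5] gf 0.0
turn [ 0.01  0.02 -0.06] shift_now [-1.   1.8 -4.9] shift_after_turn [-1.   1.8 -4.9]
[[317. 199.]
 [298. 216.]
 [336. 216.]
 [179. 178.]
 [455. 178.]
 [297. 176.]]
```

View pics/w1.png

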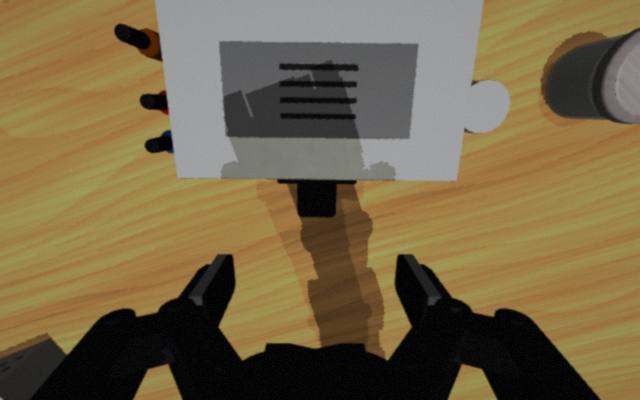

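The wrist view shows the handle's outer corners at (298,216) and (336,216), right where the model predicts them. The lid's front corners are at (177,178) and (459,181), about 2% wider than predicted, so I'll refit with these points.

```bash
python3 - <<'E'
import pickle
from scipy.optimize import least_squares
from geo import *
d=pickle.load(open('c0.pkl','rb'));w=pickle.load(open('w1.pkl','rb'))
A=[((-140,-120,30),122,203),((-140,120,30),495,60),((0,-120,30),218,392),((0,120,30),612,230)]
B=[((-140,120,30),283,255),((-140,-120,30),692,130),((0,120,30),168,148),((0,-120,30),553,45)]
W=[((-140,120,30),177,178.5),((-140,-120,30),459,181),((-178,18,21),298,216),((-178,-18,21),336,216)]
def res(v):
    r=[]
    for c,L,s,o,k in((d['scene'],A,150/800,(230,165),1),(d['side'],B,.2,(255,145),1),(w,W,1,(0,0),1)):
        r.append(k*(proj(c,world(v,[lid(p[0],v[3]) for p in L]))-np.array([p[1:] for p in L])*s-o))
    return np.vstack(r).ravel()
s=least_squares(res,np.load('v.npy'),x_scale=[100,100,1,.1],loss='soft_l1');v=s.x
print(v,np.round(res(v)[-8:],1),s.cost)
h=world(v,[lid((-164,0,14),v[3])])[0];print('cam',-w['R'].T@w['t'],'h',h)
np.save('v.npy',v)
togo([h[0],h[1],h[2]-5],v[2])
E
```

```text
[ 5.70968938e+02 -1.08606787e+02 -3.27038677e-01  3.73507133e-02] [ 0.9 -1.  -1.9 -1.6 -0.3  0.7  0.5  1. ] 10.533314082535316
cam [ 559.81961521 -101.73571853  374.51102023] h [482.55454513 -78.61490464 125.11432842]
t 2.15 tcp [486.5 -70.2 245.3] gap 85.5 F [2.2 6.2 0.9] gf 0.0
turn [-0.27 -0.03  0.79] shift_now [ -1.2   9.8 125.2] shift_after_turn [ -1.    9.3 125.2]
```

```bash
python3 -m handwheel '[[[0,0,0.4],[0,0,0],1],[[0,0,0],[0,0,0],1],[[0,0,0],[0,0,0],1]]' >/dev/null; python3 - <<'E'
from geo import *
v=np.load('v.npy');h=world(v,[lid((-164,0,14),v[3])])[0]
togo([h[0],h[1],h[2]-5],v[2])
E
```

```text
t 2.52 tcp [483.1 -79.8 245.2] gap 85.5 F [-0.7  0.9  1.3] gf 0.0
turn [ 0.03  0.01 -0.14] shift_now [ -0.8  -1.  125.1] shift_after_turn [ -0.8  -0.9 125.1]
```

```bash
python3 -m handwheel '[[[0,0,0],[-0.003,-0.001,0.025],1],[[0,0,0],[0,0,0.025],1],[[0,0,0],[0,0,0.025],1],[[0,0,0],[0,0,0.025],1],[[0,0,0],[0,0,0.020],1],[[0,0,0],[0,0,0.004],1],[[0,0,0],[0,0,0],1],[[0,0,0],[0,0,0],1]]'; python3 -m handwheel '[[[0,0,0],[0,0,0],-1],[[0,0,0],[0,0,0],-1],[[0,0,0],[0,0,0],-1],[[0,0,0],[0,0,0],-1],[[0,0,0],[0,0,0],-1],[[0,0,0],[0,0,0],-1],[[0,0,0],[0,0,0],-1],[[0,0,0],[0,0,0],-1]]'
python3 - <<'E'
from geo import *
v=np.load('v.npy');h=world(v,[lid((-164,0,14),v[3])])[0]
togo([h[0],h[1],h[2]-5],v[2])
from bench import cams;import cv2
cv2.imwrite('pics/w2.png',cams.camera('side')['img'][100:260,220:420].repeat(3,0).repeat(3,1))
# arc in tool axes (x along sterilizer x, z down), radius 3 mm longer grip
f=lambda l:np.array(lid((-167,0,14),l))
for l in np.arange(v[3],2.0,.1): print(round(l,2),np.round((f(l+.1)-f(l))[[0,2]],1),end=';')
E
```

```text
t: 3.52
tcp_pos: [481.5, -76.9, 122.1]
ee_rot: [0.987, -0.163, 0.001, 0.0]
force: [-0.6, -0.4, -0.1]
finger_gap: 85.4
grasp_force: 0.0
t: 4.53
tcp_pos: [480.7, -77.5, 121.3]
ee_rot: [0.987, -0.163, -0.0, 0.001]
force: [-1.8, -6.1, 1.3]
finger_gap: 34.9
grasp_force: 64.0
t 4.53 tcp [480.7 -77.5 121.3] gap 34.9 F [-1.8 -6.1  1.3] gf 64.0
turn [ 0.06  0.01 -0.06] shift_now [2.1 0.4 1.2] shift_after_turn [2.1 0.4 1.2]
0.04 [ 2.9 16.5];0.14 [ 4.5 16.1];0.24 [ 6.1 15.6];0.34 [ 7.6 14.9];0.44 [ 9.1 14.1];0.54 [10.4 13.1];0.64 [11.7 12. ];0.74 [12.8 10.8];0.84 [13.8  9.5];0.94 [14.7  8. ];1.04 [15.4  6.5];1.14 [16.   4.9];1.24 [16.4  3.3];1.34 [16.7  1.7];1.44 [16.8 -0. ];1.54 [16.7 -1.7];1.64 [16.4 -3.3];1.74 [16. -5.];1.84 [15.4 -6.5];1.94 [14.7 -8. ];
```

View pics/w2.png

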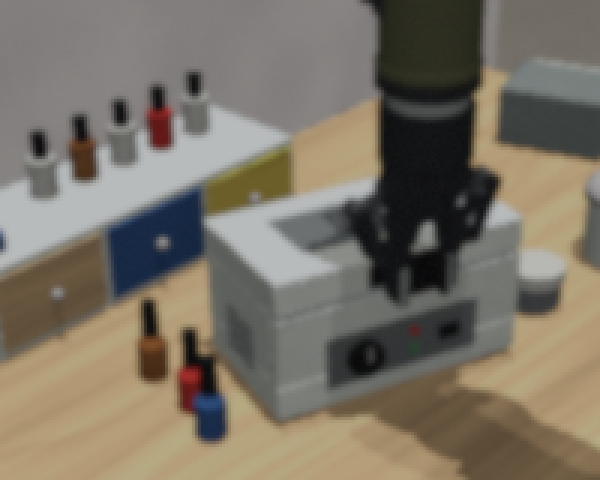

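The gripper holds the handle: in the side crop the fingers straddle the black lug at about (420,270), and the gap is 35 mm. Next I swing the lid along the arc.

```bash
python3 -m handwheel '[[[0,0,0],[0.003,0,-0.0165],-1],[[0,0,0],[0.0045,0,-0.016],-1],[[0,0,0],[0.006,0,-0.0155],-1],[[0,0,0],[0.0075,0,-0.015],-1]]'; python3 -m handwheel '[[[0,0,0],[0.009,0,-0.014],-1],[[0,0,0],[0.0105,0,-0.013],-1],[[0,0,0],[0.0115,0,-0.012],-1],[[0,0,0],[0.013,0,-0.011],-1]]'
```

```text
t: 5.08
tcp_pos: [500.4, -84.4, 183.6]
ee_rot: [0.987, -0.163, -0.001, 0.0]
force: [5.2, -6.1, -11.9]
finger_gap: 34.6
grasp_force: 61.2
t: 5.58
tcp_pos: [540.7, -98.2, 232.5]
ee_rot: [0.987, -0.163, -0.003, 0.001]
force: [0.1, -3.2, -12.9]
finger_gap: 34.8
grasp_force: 61.0
```

```bash
python3 -m handwheel '[[[0,0,0],[0.014,0,-0.0095],-1],[[0,0,0],[0.0145,0,-0.008],-1],[[0,0,0],[0.0155,0,-0.0065],-1],[[0,0,0],[0.016,0,-0.005],-1],[[0,0,0],[0.0165,0,-0.0035],-1]]'; python3 -m handwheel '[[[0,0,0],[0.0165,0,-0.0015],-1],[[0,0,0],[0.017,0,0],-1],[[0,0,0],[0.0165,0,0.0015],-1],[[0,0,0],[0.0165,0,0.0035],-1],[[0,0,0],[0,0,0],-1],[[0,0,0],[0,0,0],-1]]'
python3 - <<'E'
from geo import *
v=np.load('v.npy')
for l in(1.6,1.7,1.74,1.8,1.85,1.88):
  h=world(v,[lid((-166,0,14),l)])[0];print(l,h-[0,0,5])
togo(h,v[2])
E
```

```text
t: 6.2
tcp_pos: [612.5, -122.9, 264.8]
ee_rot: [0.987, -0.163, -0.004, 0.001]
force: [-3.4, -3.2, -8.4]
finger_gap: 35.2
grasp_force: 60.5
t: 6.95
tcp_pos: [676.8, -145.0, 261.5]
ee_rot: [0.987, -0.164, -0.002, 0.001]
force: [-2.1, -5.3, -5.9]
finger_gap: 34.5
grasp_force: 60.6
1.6 [ 655.10131139 -137.14612465  265.52042479]
1.7 [ 670.6608092  -142.42420902  262.81253561]
1.74 [ 676.79977111 -144.50666433  261.27181942]
1.8 [ 685.886565   -147.58908161  258.4778774 ]
1.85 [ 693.32657668 -150.11287831  255.71342024]
1.88 [ 697.72449247 -151.60473691  253.86744585]
t 6.95 tcp [ 676.8 -145.   261.5] gap 34.5 F [-2.1 -5.3 -5.9] gf 60.6
turn [ 0.14  0.17 -0.09] shift_now [21.9 -0.5  2.5] shift_after_turn [21.9 -0.5  2.6]
```

Right on the arc at 1.74 rad. I continue gently to the stop.

```bash
python3 -m handwheel '[[[0,0,0],[0.009,0,0.0025],-1],[[0,0,0],[0.009,0,0.003],-1],[[0,0,0],[0.002,0,0.001],-1],[[0,0,0],[0,0,0],-1],[[0,0,0],[0,0,0],-1]]'
```

```text
t: 7.58
tcp_pos: [695.2, -151.3, 255.6]
ee_rot: [0.987, -0.164, -0.002, 0.001]
force: [-3.9, -5.2, -3.0]
finger_gap: 34.7
grasp_force: 60.1
```

```bash
python3 -m handwheel '[[[0,0,0],[0.003,0,0.001],-1],[[0,0,0],[0,0,0],-1],[[0,0,0],[0,0,0],-1]]'; python3 -m handwheel '[[[0,0,0],[-0.002,0,-0.001],1],[[0,0,0],[0,0,0],1],[[0,0,0],[0,0,0],1],[[0,0,0],[0,0,0],1],[[0,0,0],[0,0,0],1],[[0,0,0],[0,0,-0.01],1],[[0,0,0],[0,0,-0.025],1],[[0,0,0],[0,0,-0.03],1]]';  python3 -m handwheel '[[[0,0,0],[-0.01,0,-0.03],1],[[0,0,0],[-0.03,0,0],1],[[0,0,0],[-0.04,0,0],1],[[0,0,0],[-0.04,0,0],1],[[0,0,0],[-0.04,0,0],1],[[0,0,0],[-0.03,0,0],1],[[0,0,0],[0,0,0],1],[[0,0,0],[0,0,0],1]]'
python3 - <<'E'
from geo import *
from bench import cams
import cv2,pickle
v=np.load('v.npy')
g=world(v,[[0,0,108]])[0];togo(g-[0,0,5],v[2]+np.pi/2);togo(g-[0,0,5],v[2]-np.pi/2)
from bench import telemetry;print(np.round(telemetry.get_obs()['q'],2))
c=cams.camera('wrist');s=cams.camera('scene')
pickle.dump((c,s),open('w3.pkl','wb'));cv2.imwrite('pics/w3.png',c['img'])
cv2.imwrite('pics/s3.png',cv2.resize(s['img'][120:280,200:400],(800,640))[:600])
print(np.round(proj(c,world(v,[[31,0,115],[-31,0,115],[0,0,115]]))))
E
```

```text
t: 7.95
tcp_pos: [697.7, -152.3, 254.6]
ee_rot: [0.987, -0.164, -0.002, 0.001]
force: [-4.2, -5.0, -1.1]
finger_gap: 35.1
grasp_force: 60.2
t: 8.95
tcp_pos: [697.7, -150.2, 322.8]
ee_rot: [0.987, -0.163, -0.0, -0.0]
force: [-0.0, -0.4, -0.3]
finger_gap: 85.7
grasp_force: 0.0
t: 9.95
tcp_pos: [518.6, -89.4, 352.5]
ee_rot: [0.987, -0.163, 0.001, 0.0]
force: [0.2, 0.0, 0.1]
finger_gap: 85.3
grasp_force: 0.0
t 9.95 tcp [518.6 -89.4 352.5] gap 85.3 F [0.2 0.  0.1] gf 0.0
turn [ 7.000e-02 -8.000e-02 -9.003e+01] shift_now [ 55.3   1.4 249.6] shift_after_turn [ -1.4  55.7 249.5]
t 9.95 tcp [518.6 -89.4 352.5] gap 85.3 F [0.2 0.  0.1] gf 0.0
turn [-8.000e-02 -7.000e-02  8.997e+01] shift_now [ 55.3   1.4 249.6] shift_after_turn [  1.4 -55.7 249.5]
[ 0.29  0.28 -0.23  1.56  0.07  1.3  -1.85]
[[316. 104.]
 [316. 155.]
 [316. 130.]]
```

View pics/w3.png

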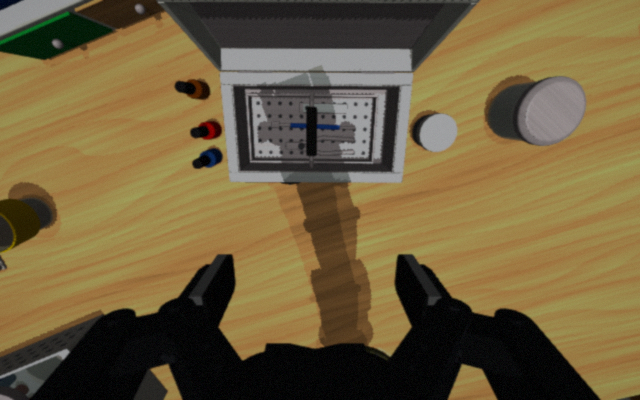

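View pics/s3.png

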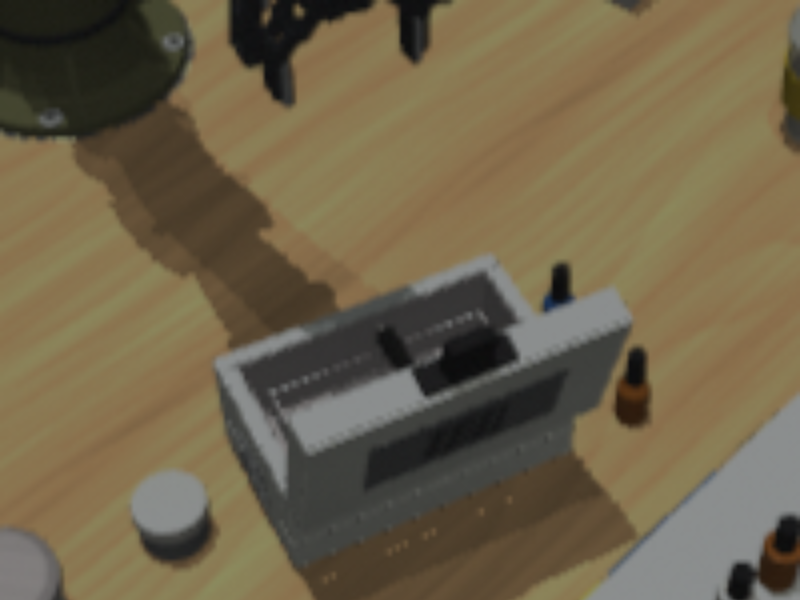

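The wrist view shows the lid right back and the tray's black grip running from (311,107) to (311,156), lying along sterilizer x. That matches the current finger direction. The scene view confirms the lid is leaning back and the bystanders are untouched. I'll measure the grip by intersecting the ray with its plane.

```bash
cat >> geo.py <<'E'
def ray(c,uv,z):
    d=np.linalg.inv(c['K'])@[*uv,1];d=c['R'].T@d;o=-c['R'].T@c['t'];return o+d*(z-o[2])/d[2]
def bar(c,u0,v0,z=115,r=45):
    import cv2
    m=(c['img'].max(2)<30).astype(np.uint8);n,l,s,ce=cv2.connectedComponentsWithStats(m)
    for i in range(1,n):
        if abs(ce[i]-[u0,v0]).max()<r and s[i][4]>80:
            q=cv2.minAreaRect(np.argwhere(l==i)[:,::-1].astype(np.float32))
            print(s[i],q,ray(c,q[0],z))
E
python3 - <<'E'
from geo import *
import pickle
v=np.load('v.npy');c,s=pickle.load(open('w3.pkl','rb'))
bar(c,311,131);g=ray(c,(311.5,131.5),115);print(g)
a,b=ray(c,(311.3,107),115),ray(c,(311.3,156),115);print('len',np.linalg.norm(a-b),'yaw',np.arctan2(*(a-b)[1::-1]),v)
print('in ster',Ro.from_euler('z',-v[2]).apply(g-[v[0],v[1],0]))
togo([g[0],g[1],200],v[2])
E
```

```text
[306 107  11  49 450] ((311.4560852050781, 130.97921752929688), (48.14080047607422, 9.910701751708984), 88.75463104248047) [ 571.95674114 -102.52173527  115.        ]
[ 571.32694803 -102.36480268  115.        ]
len 60.93537913971438 yaw -0.3309605096799693 [ 5.70968938e+02 -1.08606787e+02 -3.27038677e-01  3.73507133e-02]
in ster [ -1.66614028   6.02615234 115.        ]
t 10.05 tcp [518.8 -89.5 351.8] gap 85.1 F [-0.5  0.8 -1.3] gf 0.0
turn [-0.01 -0.02 -0.03] shift_now [ 53.8  -4.7 151.8] shift_after_turn [ 53.9  -4.7 151.8]
```

```bash
python3 -m handwheel '[[[0,0,0],[0.027,-0.0025,0.01],1],[[0,0,0],[0.027,-0.0025,0.02],1],[[0,0,0],[0,0,0.03],1],[[0,0,0],[0,0,0.03],1],[[0,0,0],[0,0,0.03],1],[[0,0,0],[0,0,0.02],1],[[0,0,0],[0,0,0],1],[[0,0,0],[0,0,0],1]]'
python3 - <<'E'
from geo import *
from bench import cams
import cv2
v=np.load('v.npy');c=cams.camera('wrist');cv2.imwrite('pics/w4.png',c['img'])
p=proj(c,[[571.6,-102.4,115]])[0];print(p);bar(c,*p,r=60)
togo([571.6,-102.4,103],v[2])
E
```

```text
t: 11.05
tcp_pos: [571.5, -101.9, 212.3]
ee_rot: [0.987, -0.163, 0.0, -0.0]
force: [-0.2, 0.2, 0.2]
finger_gap: 85.3
grasp_force: 0.0
[315.88933468 207.37597298]
[308 171  16  69 997] ((315.5, 205.0), (68.0, 15.0), 90.0) [ 573.75284713 -102.77479725  115.        ]
t 11.1 tcp [ 571.5 -101.9  212.6] gap 85.3 F [-0.4 -0.1 -0.1] gf 0.0
turn [-0.02 -0.08 -0.02] shift_now [1.000e-01 5.000e-01 1.096e+02] shift_after_turn [  0.2   0.5 109.6]
```

View pics/w4.png

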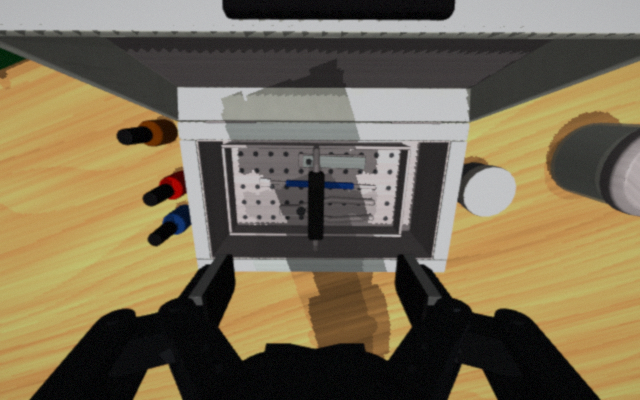

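The grip bar sits at (315,205), centred between the fingers and aligned with them, within 1–2 mm of the estimate. Now I descend and close.

```bash
python3 -m handwheel '[[[0,0,0],[0.001,0,0.025],1],[[0,0,0],[0,0,0.03],1],[[0,0,0],[0,0,0.03],1],[[0,0,0],[0,0,0.015],1],[[0,0,0],[0,0,0.009],1],[[0,0,0],[0,0,0],1],[[0,0,0],[0,0,0],1]]'; python3 -m handwheel '[[[0,0,0],[0,0,0],0],[[0,0,0],[0,0,0],-0.3],[[0,0,0],[0,0,0],-0.5],[[0,0,0],[0,0,0],-1],[[0,0,0],[0,0,0],-1],[[0,0,0],[0,0,0],-1],[[0,0,0],[0,0,0],-1],[[0,0,0],[0,0,0],-1]]'
```

```text
t: 11.98
tcp_pos: [572.3, -102.1, 103.8]
ee_rot: [0.987, -0.163, 0.001, -0.0]
force: [-0.1, 0.1, -0.4]
finger_gap: 85.3
grasp_force: 0.0
t: 12.98
tcp_pos: [571.7, -102.1, 103.0]
ee_rot: [0.987, -0.163, 0.0, 0.0]
force: [-1.3, 0.6, 5.6]
finger_gap: 13.2
grasp_force: 59.6
```

```bash
python3 -m handwheel '[[[0,0,0],[0,0,-0.003],-1],[[0,0,0],[0,0,-0.006],-1],[[0,0,0],[0,0,-0.009],-1],[[0,0,0],[0,0,-0.011],-1],[[0,0,0],[0,0,-0.011],-1],[[0,0,0],[0,0,-0.011],-1],[[0,0,0],[0,0,-0.011],-1],[[0,0,0],[0,0,-0.011],-1]]'; python3 -m handwheel '[[[0,0,0],[0,0,-0.012],-1],[[0,0,0],[0,0,-0.012],-1],[[0,0,0],[0,0,-0.012],-1],[[0,0,0],[0,0,-0.012],-1],[[0,0,0],[0,0,-0.008],-1],[[0,0,0],[0,0,-0.005],-1],[[0,0,0],[0,0,-0.002],-1],[[0,0,0],[0,0,0],-1]]'
python3 - <<'E'
from bench import cams
import cv2
a=cams.camera('side')['img'][80:260,220:420]
cv2.imwrite('pics/s5.png',cv2.resize(a,(660,594)))
E
```

```text
t: 13.98
tcp_pos: [571.6, -102.1, 176.6]
ee_rot: [0.987, -0.163, 0.0, -0.0]
force: [0.2, -0.6, -3.5]
finger_gap: 13.2
grasp_force: 58.5
t: 14.98
tcp_pos: [571.5, -102.1, 238.6]
ee_rot: [0.987, -0.163, -0.0, -0.0]
force: [-0.1, 0.2, -5.0]
finger_gap: 12.8
grasp_force: 58.5
```

View pics/s5.png

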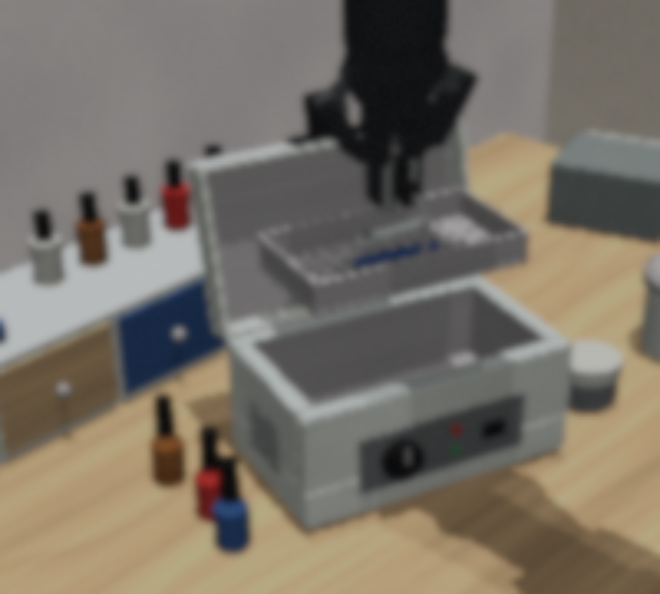

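The picture shows the tray level above the open chamber at about (390,250), with the lid back and the tools inside. The 136 mm lift puts its underside roughly 70 mm above the rim. I'll hold it there for 4 s, then hand in.

```bash
python3 -m handwheel '[[[0,0,0],[0,0,0],-1],[[0,0,0],[0,0,0],-1],[[0,0,0],[0,0,0],-1],[[0,0,0],[0,0,0],-1],[[0,0,0],[0,0,0],-1],[[0,0,0],[0,0,0],-1],[[0,0,0],[0,0,0],-1],[[0,0,0],[0,0,0],-1]]' >/dev/null;  python3 -m handwheel '[[[0,0,0],[0,0,0],-1],[[0,0,0],[0,0,0],-1],[[0,0,0],[0,0,0],-1],[[0,0,0],[0,0,0],-1],[[0,0,0],[0,0,0],-1],[[0,0,0],[0,0,0],-1],[[0,0,0],[0,0,0],-1],[[0,0,0],[0,0,0],-1]]' >/dev/null; python3 -m handwheel '[[[0,0,0],[0,0,0],-1],[[0,0,0],[0,0,0],-1],[[0,0,0],[0,0,0],-1],[[0,0,0],[0,0,0],-1],[[0,0,0],[0,0,0],-1],[[0,0,0],[0,0,0],-1],[[0,0,0],[0,0,0],-1],[[0,0,0],[0,0,0],-1]]' >/dev/null; python3 -m handwheel '[[[0,0,0],[0,0,0],-1],[[0,0,0],[0,0,0],-1],[[0,0,0],[0,0,0],-1],[[0,0,0],[0,0,0],-1],[[0,0,0],[0,0,0],-1],[[0,0,0],[0,0,0],-1],[[0,0,0],[0,0,0],-1],[[0,0,0],[0,0,0],-1]]'; python3 -c "
from bench import ctrl
print(ctrl.hand_in())"
```

```text
t: 19.02
tcp_pos: [571.6, -102.1, 238.8]
ee_rot: [0.987, -0.163, -0.0, -0.0]
force: [0.7, -0.4, -4.4]
finger_gap: 13.1
grasp_force: 58.5
the job is handed in; nothing more can be done
None
```

I swung the lid back to its stop, lifted the tray straight out, held it level and still about 70 mm above the rim for 4 s with the tools in it, and handed the job in at 19 s still holding it; no verdict was returned.

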